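# Lock the indexing wheel with its rod

### The job

Index the pot on the small turning wheel for its next facet: turn the wheel by its black peg until the brass bushing on its rim sits directly under the brass bushing of the fixed bracket. Then take the long red-headed rod out of the wooden rack and thread it straight down through the bracket's bushing and on through the wheel's bushing, until its tip sticks out below but stays clear of the base plate. Finish still holding the rod upright and still there, and leave the other things where they are.

Things in the scene. Friction and masses are not known exactly. Their poses are not given: they have to be found in the camera images.
- index_stand: grey steel stand fixed to the table: round foot (136 mm across) and a 50 mm wide bar along its +x, both 10 mm thick (top at z 10 mm), with a post at x 155 to 181 mm (34 mm wide), 118 mm high, whose short arm reaches back towards the wheel and carries the upper bushing. Origin: on the table under the wheel's axis; its +x points to the bracket.
- upper_bushing (a point): centre of the mouth of the bracket's fixed brass bushing, 120 mm above the table and 118 mm from the wheel's axis; vertical through bore of 15 mm, 18 mm long, its upper 6 mm flared from 15 to 23 mm; outside 31 mm at the mouth.
- wheel (a joint): turn of the aluminium wheel (disc 180 mm across, top 55.5 mm above the table) about the vertical through the stand's origin; rad, 0 when the rim bushing is exactly under the bracket's, positive anticlockwise from above, -0.35 to 1.4, starts 0.5 to 1.1. Friction 0.12 N m; stays where left. A brown clay pot (82 mm across, top 105 mm up) is fixed on its middle.
- lower_bushing (a point): centre of the mouth of the brass bushing on the wheel's rim, 58 mm above the table, 118 mm from the wheel's axis; through bore of 15 mm, 18 mm long (underside 40 mm above the table, 30 mm over the base bar), upper 6 mm flared to 23 mm.
- peg_top (a point): centre of the top of the wheel's black upright turning peg, 16 mm diameter, 42 mm tall above a 4 mm washer (24 mm across) on the disc; top 101.5 mm above the table, 78 mm from the wheel's axis, 100 degrees anticlockwise from the rim bushing.
- rack: light wooden block 130 x 58 x 50 mm fixed to the table, origin at the centre of its underside, long side along its x; two vertical sockets 13.6 mm wide and 40 mm deep at x = -35 and +35 mm. The red-headed rod stands in either one, the short blue-headed rod in the other.
- index_rod: long steel rod with red head, 170 mm in all, 120 g: shaft 12 mm in diameter and 138 mm long with the last 8 mm tapered to a 6 mm tip, then a round red head 24 mm in diameter and 32 mm tall with dark rings. Origin at the tip (10 mm above the table in the rack), z along the rod towards the head.
- rod_mid (a point): point on the red-headed rod's axis, 85 mm above its tip.
- short_rod: the other rod, blue head 24 mm wide, same 12 mm shaft but only 107 mm in all; too short, stays in the rack. Origin at its tip.
- glaze_cup_a: white glaze cup, 59 x 59 x 58 mm, bystander at the right edge of the table; origin under its centre.
- glaze_cup_b: white glaze cup, 59 x 59 x 58 mm, bystander behind the work; origin under its centre.
- stamp: wooden stamp, 26 x 26 x 52 mm, upright bystander at the right edge; origin under its centre.
- rib: wooden kidney-shaped rib, 48 x 96 x 8 mm, lying flat near the robot, bystander; origin under its centre.

How it is judged:
By the outcome, as a careful person would: the job done as asked, in the order asked, and still so for the second after the job is handed in, while the arm keeps its last pose, push and grip.
It also fails if it takes over 56 s, if anything falls off the work surface, if the arm or the gripper's body presses on something with over 40 N, if the wrist force passes 120 N, or if a joint passes its speed limit or range.

### The arm

A 6-joint arm with a two-finger parallel gripper is mounted at the origin on a cart in front of the work surface, level with it; the furniture and walls round the work are solid. World frame = base frame: x ahead of the robot, y to its left, z up, the work surface at z = 0. Lengths are in mm, angles in degrees, forces in N, time in s.
With the tool pointing down it reaches from about 375 to 925 mm from the base axis. Payload 5.7 kg.
Tool frame: the origin (TCP) lies midway between the tips of the shut fingers; the grasp point (between the pads) lies 19 mm behind it; y points along the fingers, x is the direction in which the jaws open and shut, and the axes are right-handed (so a half turn about y gives the same grasp; the last joint's range is limited). The gripper opens to 85 mm and grips with 20 to 120 N. Pads are 22 mm wide; open, the fingers measure 114 mm over their backs; the gripper's body (76 mm by 85 mm) begins 54 mm behind the grasp point. The pads swing forward as they close: fully open they stand 13 mm farther back than shut.
Start: joints at [-72.084, 20.558, 86.54, -0, 72.909, -6.595], TCP at [248.904, -545.903, 231.267] pointing down, gripper open.
Joint ranges: [-170.27, 170.27], [-57.76, 135], [12.27, 136.19], [-55.21, 235.2], [11.17, 155.16], [-170.74, 170.74]. Speed limits (degrees/s): [136.94, 136.94, 180, 180, 180, 180].

### API

Orientations are given as [roll, pitch, yaw] about the fixed x, y, z axes, in that order (R = Rz(yaw) Ry(pitch) Rx(roll)).
In Python, from plant import bot, optics gives the robot as it stands.
- The arm moves only by the tool drive_tool, never from a script. Its arguments are lists of equal length, an entry for each row: "twist": the turn, a rotation vector about the tool's x, y, z in degrees, a list of three; "offset": the shift along the tool's x, y, z in cm, a list of three; "grip": the gripper command: -1 is fully open, 1 is shut, values between are in proportion. In form: {"twist": [[ax, ay, az], ...], "offset": [[dx, dy, dz], ...], "grip": [grip, ...]}. A call has 1 to 12 rows; each row shifts and turns the pose as measured when the row begins, along the tool's axes as they then stand; what a row does not reach is not made up. A row lasts 1/12 s, in which the tool goes at most 41.7 mm and 7.16 degrees, less where a joint would pass 70% of its speed; a pose out of reach is approached as far as the arm can. A call with a gripper value outside its range is refused whole. The fingers move at their own pace and stop on an object; the grip force is fixed at half the most. Time passes only in rows, so rows that do not move let the fingers close. It gives the time, the measured TCP pose, the force and the opening at its end, in the units of the state.
- bot.state(): the state, without advancing time (a new reading comes with each control period).
- optics.grab_frame(name): name is "scene" or "top" or "wrist"; returns the picture (420x560x3 uint8, blue, green, red); there is no depth.
- optics.camera_model(name): a dict with "camera_matrix" (3x3 intrinsics, pixels), "extrinsics" (4x4, takes a point from world to camera coordinates). Camera axes: x right, y down, z forward; pixel columns grow to the right and rows downward; lengths in mm; the calibration is good to about 2 mm. A picture is of the moment at which its call begins: read the wrist's pose just before it. camera_model takes no time and is no camera call; for the wrist camera it gives the pose at the moment of the call.
- bot.close_job(): hands the job in, once; it reports no verdict.
Trained networks look in the newest picture that a camera, given by its name, has taken for a name from the list of things; names that differ only in an ending like _2 or _b are one class to them, and where a whole thing is asked for, a point or a joint stands for the part that bears it (a point fixed in the world has none). Each returns a list of dicts, best first, with "confidence" (0 to 1); they miss things now and then, are a little off and sometimes report something else, mostly with a low value. They report only what shows in the picture. A call takes as long as a camera call.
- optics.masks_of(camera, thing): "pixels" (420x560 bool, what is visible of it) and "pixel" ([row, column] in pixels, amid what is visible of it).
- optics.landmark_of(camera, thing): "pixel" ([row, column] in pixels: a listed point, or the origin of a listed thing).
The state is a dict: "clock": time; "qpos": joint angles; "joint_velocities": joint speeds; "joint_efforts": joint torques, N m; "position": TCP position; "tcp_rot": TCP orientation; "wrist_force": force on the tool from outside, world axes, zero at the start; "ft_torque": the same for the moment, N m; "grip_width": opening from 0.0 (shut) to 1.0 (fully open).
Only numpy, scipy, OpenCV 4.12 (cv2) and the standard library are available. Lean on these libraries where they do the work, as an engineer would, in place of code of your own. Each camera call takes 0.05 s, during which the arm holds its last target. There are 200 camera calls.

## Working session

There is one attempt and no reset: what is moved stays moved. The work goes in short steps, Python scripts to look and compute and a tool call to move; the robot and the scene stay as the last step left them, time stands still between calls to the robot, and variables do not carry over. Pictures are saved under pics/ and viewed, about 8 in all and at most 12, crops included, and the job is handed in when it is done.

Besides the shell and the picture viewer there is one more tool, called after ">>>" by a JSON object that holds its "fn" and its "kwargs". drive_tool: Moves the arm, as the interface text tells. Its arguments: {"type":"object","properties":{"twist":{"type":"array"},"offset":{"type":"array"},"grip":{"type":"array"}},"required":["twist","offset","grip"]}

```bash
mkdir -p pics; ls; cat > h.py <<'E'
import numpy as np, cv2
from plant import bot, optics
from scipy.spatial.transform import Rotation as R
def ray(cam,px):
    m=optics.camera_model(cam);K=np.array(m["camera_matrix"]);T=np.array(m["extrinsics"])
    d=T[:3,:3].T@np.linalg.inv(K)@np.array([px[1],px[0],1.]);c=-T[:3,:3].T@T[:3,3];return c,d
def atz(cam,px,z):
    c,d=ray(cam,px);return c+d*(z-c[2])/d[2]
def proj(cam,p):
    m=optics.camera_model(cam);K=np.array(m["camera_matrix"]);T=np.array(m["extrinsics"])
    q=K@(T[:3,:3]@np.array(p,float)+T[:3,3]);return np.array([q[1],q[0]])/q[2]
def lm(cam,t,z,n=2):
    for d in optics.landmark_of(cam,t)[:n]: print(cam,t,round(d["confidence"],2),np.round(d["pixel"],1),np.round(atz(cam,d["pixel"],z),1))
E
python3 - <<'E'
from h import *
ims=[]
for c in("scene","top"):
    im=optics.grab_frame(c);cv2.imwrite(f"pics/{c}0.png",im)
    for t,z in(("upper_bushing",120),("lower_bushing",58),("peg_top",101.5),("index_stand",0),("rack",0),("index_rod",10),("rod_mid",95),("short_rod",10)): lm(c,t,z)
    m=optics.camera_model(c);print(ray(c,(210,280)))
print(bot.state())
E
```

```text
pics
scene upper_bushing 0.64 [183.8 260.2] [ 652.5 -134.6  120. ]
scene lower_bushing 0.76 [210.2 246.6] [663.8 -74.3  58. ]
scene peg_top 0.66 [222.9 282.3] [517.4 -33.8 101.5]
scene index_stand 0.96 [229.5 284.7] [ 557.2 -113.8    0. ]
scene rack 0.56 [314.  211.5] [552.4 251.3   0. ]
scene index_rod 0.58 [304.5 200.7] [588.  247.1  10. ]
scene rod_mid 0.69 [322.2 219.7] [468.3 317.   95. ]
scene rod_mid 0.54 [283.  199.4] [578.7 248.5  95. ]
scene short_rod 0.78 [323.5 219.6] [512.4 270.3  10. ]
(array([  9.68318199, 812.59888851, 939.4254587 ]), array([ 0.40493027, -0.66609163, -0.62642064]))
top upper_bushing 0.74 [160.1 310.5] [ 661.1 -147.4  120. ]
top lower_bushing 0.63 [162.6 276.2] [666.9 -65.5  58. ]
top peg_top 0.64 [222.  265.2] [514.9 -35.5 101.5]
top index_stand 0.8 [206.1 292.3] [ 559.1 -106.6    0. ]
top rack 0.82 [212.5 153. ] [549.  263.5   0. ]
top index_rod 0.61 [197.  151.9] [589.4 263.5  10. ]
top index_rod 0.44 [221.8 262.3] [518.5 -26.3  10. ]
top rod_mid 0.61 [198.3 146.3] [578.6 254.1  95. ]
top rod_mid 0.24 [165.7 274.3] [653.1 -60.3  95. ]
top short_rod 
[... 178 characters left out ...]
 -0.99820862]))
{'clock': 0.9, 'qpos': array([-7.20815980e+01,  2.05564279e+01,  8.65383443e+01,  1.35091198e-03,
        7.29085802e+01, -6.59597116e+00]), 'joint_velocities': array([-0.07345219, -0.04681193,  0.01415664,  0.01951224, -0.01052644,
       -0.00611465]), 'joint_efforts': array([ 4.26053421e-04, -5.27565050e+01, -2.79054826e+01, -2.80654713e-04,
        1.43179604e-03, -2.92744602e-06]), 'position': array([ 248.93749777, -545.90563102,  231.28827141]), 'tcp_rot': array([-8.99983322e+01,  3.18187310e-03, -6.54860239e+01]), 'wrist_force': array([-0.58248838,  0.31726142, -0.99790148]), 'ft_torque': array([-0.00152709, -0.01788805, -0.01179414]), 'grip_width': 1.0009971191934166}
```

View images.

View pics/top0.png

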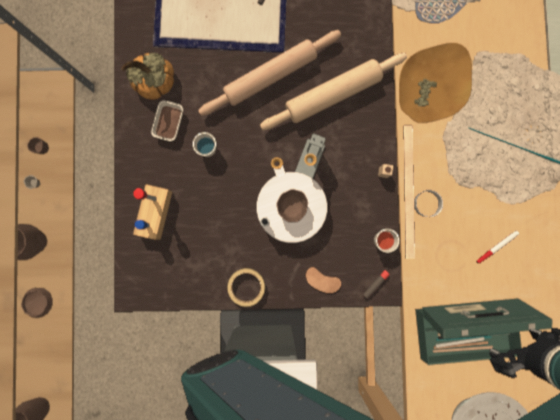

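View pics/scene0.png

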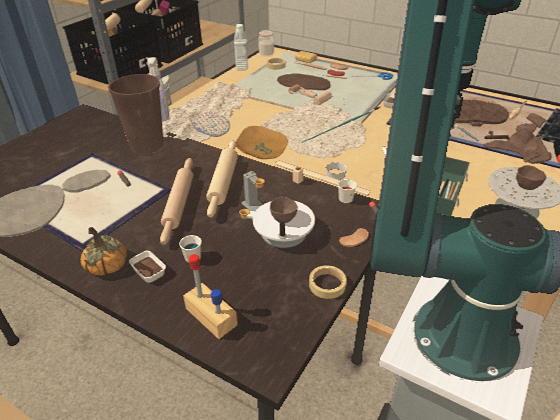

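```bash
cat >> h.py <<'E'
def plan(goal,yaw,n):
    """equal rows to goal (mm) and tool yaw with tool down; prints offsets in tool axes, cm"""
    s=bot.state();p=np.array(s["position"]);y0=s["tcp_rot"][2];dy=(yaw-y0+180)%360-180
    d=(np.array(goal,float)-p)/n/10
    print("from",np.round(p,1),np.round(s["tcp_rot"],2),"twist y/row",round(-dy/n,2),"step mm",round(np.linalg.norm(d)*10,1))
    print([[float(round(v,2)) for v in R.from_euler('xyz',[-90,0,y0+dy*i/n],degrees=True).inv().apply(d)] for i in range(n)])
E
python3 -c "
from h import *
plan((505,-40,260),30,18)"
```

```text
from [ 248.9 -545.9  231.3] [-90.     0.   -65.49] twist y/row -5.3 step mm 31.5
[[-1.97, -0.16, 2.46], [-1.73, -0.16, 2.63], [-1.48, -0.16, 2.78], [-1.22, -0.16, 2.91], [-0.94, -0.16, 3.01], [-0.66, -0.16, 3.08], [-0.37, -0.16, 3.13], [-0.08, -0.16, 3.15], [0.21, -0.16, 3.14], [0.5, -0.16, 3.11], [0.78, -0.16, 3.05], [1.06, -0.16, 2.97], [1.33, -0.16, 2.85], [1.59, -0.16, 2.72], [1.83, -0.16, 2.56], [2.06, -0.16, 2.38], [2.28, -0.16, 2.18], [2.47, -0.16, 1.96]]
```

>>> {"fn": "drive_tool", "kwargs": {"twist": [[0, -5.3, 0], [0, -5.3, 0], [0, -5.3, 0], [0, -5.3, 0], [0, -5.3, 0], [0, -5.3, 0], [0, -5.3, 0], [0, -5.3, 0], [0, -5.3, 0], [0, -5.3, 0], [0, -5.3, 0], [0, -5.3, 0]], "offset": [[-1.97, -0.16, 2.46], [-1.73, -0.16, 2.63], [-1.48, -0.16, 2.78], [-1.22, -0.16, 2.91], [-0.94, -0.16, 3.01], [-0.66, -0.16, 3.08], [-0.37, -0.16, 3.13], [-0.08, -0.16, 3.15], [0.21, -0.16, 3.14], [0.5, -0.16, 3.11], [0.78, -0.16, 3.05], [1.06, -0.16, 2.97]], "grip": [-1, -1, -1, -1, -1, -1, -1, -1, -1, -1, -1, -1]}}

```text
clock: 1.9
position: [417.6, -199.0, 250.4]
tcp_rot: [-90.4, -0.2, 0.4]
wrist_force: [1.3, 0.5, 0.1]
grip_width: 0.998
```

```bash
python3 -c "
from h import *
plan((505,-40,260),30,10)"
```

```text
from [ 417.6 -199.   250.4] [-90.41  -0.16   0.45] twist y/row -2.96 step mm 18.2
[[0.89, -0.1, 1.58], [0.97, -0.1, 1.54], [1.04, -0.1, 1.48], [1.12, -0.1, 1.43], [1.19, -0.1, 1.37], [1.26, -0.1, 1.3], [1.33, -0.1, 1.24], [1.39, -0.1, 1.17], [1.45, -0.1, 1.09], [1.5, -0.1, 1.02]]
```

>>> {"fn": "drive_tool", "kwargs": {"twist": [[0.4, -3, 0.16], [0, -3, 0], [0, -3, 0], [0, -3, 0], [0, -3, 0], [0, -3, 0], [0, -3, 0], [0, -3, 0], [0, -3, 0], [0, -3, 0], [0, 0, 0]], "offset": [[0.89, -0.1, 1.58], [0.97, -0.1, 1.54], [1.04, -0.1, 1.48], [1.12, -0.1, 1.43], [1.19, -0.1, 1.37], [1.26, -0.1, 1.3], [1.33, -0.1, 1.24], [1.39, -0.1, 1.17], [1.45, -0.1, 1.09], [1.5, -0.1, 1.02], [0, 0, 0]], "grip": [-1, -1, -1, -1, -1, -1, -1, -1, -1, -1, -1]}}

```text
clock: 2.82
position: [507.4, -23.2, 263.2]
tcp_rot: [-90.1, -0.3, 32.7]
wrist_force: [-0.1, 0.7, 0.3]
grip_width: 0.999
```

```bash
python3 - <<'E'
from h import *
s=bot.state();print(s["position"],s["tcp_rot"])
im=optics.grab_frame("wrist");cv2.imwrite("pics/w1.png",im);print(ray("wrist",(210,280)))
for t,z in(("upper_bushing",120),("lower_bushing",58),("peg_top",101.5),("index_stand",0)): lm("wrist",t,z)
E
```

```text
[507.36988587 -23.23288784 263.23133094] [-90.11680242  -0.28081552  32.67239155]
(array([469.94851698,  31.35504477, 405.06116514]), array([ 0.13596156, -0.21920294, -0.96619507]))
wrist upper_bushing 0.7 [373.5 345.9] [ 663.  -147.2  120. ]
wrist upper_bushing 0.35 [204.5 289.3] [513.6 -25.4 120. ]
wrist lower_bushing 0.68 [283.9 373.6] [658.7 -65.9  58. ]
wrist peg_top 0.61 [205.9 288.3] [515.8 -31.6 101.5]
wrist index_stand 0.55 [247.7 279.5] [ 552.5 -106.8    0. ]
```

View pics/w1.png

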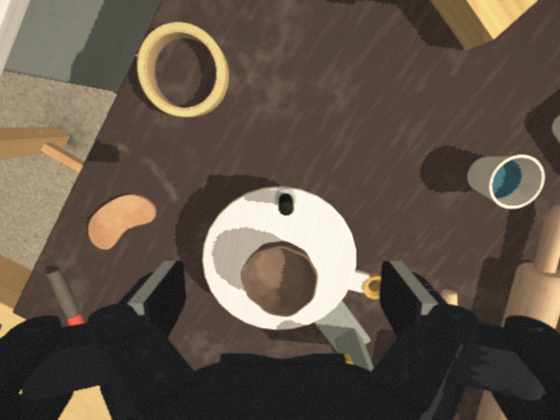

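```bash
cat > fit.py <<'E'
from h import *
from scipy.optimize import least_squares
def model(p):
    x,y,a,w=p;o=np.array([x,y,0]);u=lambda r,t,z:o+[r*np.cos(t),r*np.sin(t),z]
    return {"upper_bushing":u(118,a,120),"lower_bushing":u(118,a+w,58),"peg_top":u(78,a+w+np.radians(100),101.5),"index_stand":u(0,0,0)}
def fit(cams):
    obs=[]
    for c in cams:
        optics.grab_frame(c); cw=optics.camera_model(c)
        for t in model((0,0,0,0)):
            for d in optics.landmark_of(c,t)[:1]: obs.append((c,t,np.array(d["pixel"]),d["confidence"]))
    f=lambda p:np.concatenate([(proj(c,model(p)[t])-px)*(1 if c!="wrist" else 1)*(.4 if t=="index_stand" else 1) for c,t,px,_ in obs])
    r=least_squares(f,(556,-108,-.37,.7),loss="soft_l1",x_scale=(10,10,.1,.1))
    print("fit",np.round(r.x,3),"w deg",np.degrees(r.x[3]).round(1))
    for c,t,px,k in obs: print(c,t,round(k,2),np.round(px-proj(c,model(r.x)[t]),1))
    for k,v in model(r.x).items(): print(k,np.round(v,1))
    return r.x
if __name__=="__main__": fit(("scene","top","wrist"))
E
python3 fit.py; python3 - <<'E'
from h import *
m=max(optics.masks_of("wrist","wheel"),key=lambda d:d["confidence"]);print(m["confidence"])
P=np.array(m["pixels"]).astype(np.uint8)
im=cv2.imread("pics/w1.png");g=((im.min(2)>165)*255).astype(np.uint8)
c=max(cv2.findContours(P,cv2.RETR_EXTERNAL,cv2.CHAIN_APPROX_NONE)[0],key=cv2.contourArea)[:,0]
W=np.array([atz("wrist",(v,u),55.5)[:2] for u,v in c])
from scipy.optimize import least_squares
r=least_squares(lambda p:np.hypot(W[:,0]-p[0],W[:,1]-p[1])-90,(556,-108),loss="soft_l1");print("disc",r.x,np.percentile(r.fun,[10,50,90]))
E
```

```text
fit [ 5.53555e+02 -9.86160e+01 -3.85000e-01  6.76000e-01] w deg 38.7
scene upper_bushing 0.59 [ 4.4 -2.2]
scene lower_bushing 0.82 [0.6 0.6]
scene peg_top 0.89 [-1.  -0.7]
scene index_stand 0.89 [-0.7  1.6]
top upper_bushing 0.63 [2.2 1.3]
top lower_bushing 0.8 [ 1.1 -0.1]
top index_stand 0.82 [-2.2  2.9]
wrist upper_bushing 0.59 [3.9 0.9]
wrist lower_bushing 0.83 [-1.8 -3.2]
wrist peg_top 0.96 [-0.2  0.8]
wrist index_stand 0.64 [ 2.  -0.3]
upper_bushing [ 662.9 -142.9  120. ]
lower_bushing [666.6 -64.7  58. ]
peg_top [518.5 -28.9 101.5]
index_stand [553.6 -98.6   0. ]
0.66
disc [554.95963575 -98.75317398] [-3.08514751 -0.7992031  17.78620618]
```

```bash
python3 -c "
from h import *
plan((518,-29,130),27,8)"
```

```text
from [506.  -25.6 262.9] [-90.12  -0.16  32.43] twist y/row 0.68 step mm 16.7
[[0.1, 1.66, -0.12], [0.11, 1.66, -0.12], [0.11, 1.66, -0.11], [0.11, 1.66, -0.11], [0.11, 1.66, -0.11], [0.11, 1.66, -0.11], [0.11, 1.66, -0.11], [0.11, 1.66, -0.11]]
```

>>> {"fn": "drive_tool", "kwargs": {"twist": [[0.1, 0.6, 0.16], [0, 0.6, 0], [0, 0.6, 0], [0, 0.6, 0], [0, 0.6, 0], [0, 0.6, 0], [0, 0.6, 0], [0, 0.6, 0], [0, 0, 0], [0, 0, 0]], "offset": [[0.11, 1.66, -0.11], [0.11, 1.66, -0.11], [0.11, 1.66, -0.11], [0.11, 1.66, -0.11], [0.11, 1.66, -0.11], [0.11, 1.66, -0.11], [0.11, 1.66, -0.11], [0.11, 1.66, -0.11], [0, 0, 0], [0, 0, 0]], "grip": [-1, -1, -1, -1, -1, -1, -1, -1, -1, -1]}}

```text
clock: 4.7
position: [521.9, -29.0, 127.0]
tcp_rot: [-90.3, -0.3, 27.5]
wrist_force: [-0.3, -0.6, 0.5]
grip_width: 0.997
```

```bash
python3 - <<'E'
from h import *
im=optics.grab_frame("wrist");cv2.imwrite("pics/w2.png",im)
for t,z in(("peg_top",101.5),("lower_bushing",58)): lm("wrist",t,z)
plan((518,-29,72),27,5)
E
```

```text
wrist peg_top 0.6 [248.9 274.3] [518.3 -31.8 101.5]
from [522.6 -29.2 128. ] [-90.33  -0.39  27.46] twist y/row 0.09 step mm 11.2
[[-0.08, 1.12, 0.05], [-0.08, 1.12, 0.05], [-0.08, 1.12, 0.04], [-0.08, 1.12, 0.04], [-0.08, 1.12, 0.04]]
```

View pics/w2.png

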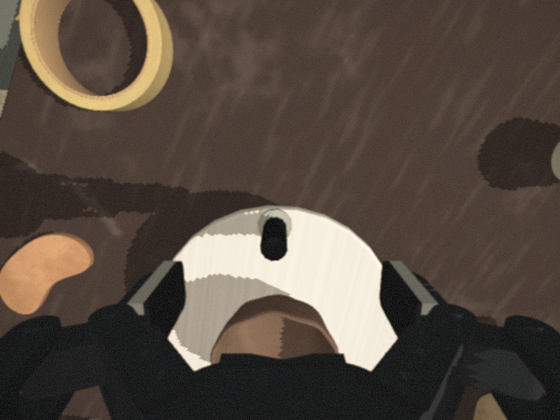

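>>> {"fn": "drive_tool", "kwargs": {"twist": [[0.3, 0.1, 0.3], [0, 0.1, 0], [0, 0.1, 0], [0, 0, 0], [0, 0, 0], [0, 0, 0], [0, 0, 0], [0, 0, 0], [0, 0, 0], [0, 0, 0], [0, 0, 0], [0, 0, 0]], "offset": [[-0.09, 1.1, -0.01], [-0.09, 1.1, -0.01], [-0.09, 1.1, -0.01], [-0.09, 1.1, -0.01], [-0.09, 1.1, -0.01], [0, 0, 0], [0, 0, 0], [0, 0, 0], [0, 0, 0], [0, 0, 0], [0, 0, 0], [0, 0, 0]], "grip": [-1, -1, -1, -1, -1, -1, 1, 1, 1, 1, 1, 1]}}

```text
clock: 5.85
position: [525.2, -33.0, 77.2]
tcp_rot: [-90.5, -0.7, 27.2]
wrist_force: [0.4, 1.6, -3.9]
grip_width: 0.163
```

>>> {"fn": "drive_tool", "kwargs": {"twist": [[0, 0, 0], [0, 0, 0], [0, 0, 0], [0, 0, 0]], "offset": [[0, 0, 0], [0, 0, 0], [0, 0, 0], [0, 0, 0]], "grip": [1, 1, 1, 1]}}

```text
clock: 6.18
position: [525.2, -33.0, 77.3]
tcp_rot: [-90.5, -0.7, 27.2]
wrist_force: [0.4, 0.5, -0.5]
grip_width: 0.167
```

>>> {"fn": "drive_tool", "kwargs": {"twist": [[0, 1.5, 0], [0, 1.5, 0], [0, 1.5, 0], [0, 1.5, 0], [0, 1.5, 0], [0, 1.5, 0], [0, 1.5, 0], [0, 1.5, 0], [0, 1.5, 0], [0, 1.5, 0], [0, 1.5, 0], [0, 1.5, 0]], "offset": [[0.19, 0, -0.01], [0.19, 0, -0.01], [0.19, 0, -0.01], [0.19, 0, -0.01], [0.19, 0, -0.01], [0.19, 0, -0.01], [0.19, 0, -0.01], [0.19, 0, -0.01], [0.19, 0, -0.01], [0.19, 0, -0.01], [0.19, 0, -0.01], [0.19, 0, -0.01]], "grip": [1, 1, 1, 1, 1, 1, 1, 1, 1, 1, 1, 1]}}

```text
clock: 7.18
position: [547.1, -27.3, 77.2]
tcp_rot: [-90.4, -0.7, 8.7]
wrist_force: [0.3, -0.6, -1.6]
grip_width: 0.16
```

```bash
python3 - <<'E'
from h import *
s=bot.state();p=s["position"];d=p[:2]-[554.5,-98.7];print(np.hypot(*d),np.degrees(np.arctan2(d[1],d[0])),s["tcp_rot"])
optics.grab_frame("scene");lm("scene","peg_top",101.5)
optics.grab_frame("top")
for t,z in (("lower_bushing",58),("upper_bushing",120),("peg_top",101.5)):lm("top",t,z)
E
```

```text
71.734124516487 95.88567289841147 [-90.37448854  -0.71408748   8.69199999]
scene peg_top 0.77 [223.3 269.9] [545.4 -15.4 101.5]
top lower_bushing 0.75 [163.5 290.4] [ 663.9 -101.5   58. ]
top upper_bushing 0.65 [161.9 312.3] [ 656.7 -151.7  120. ]
top upper_bushing 0.61 [211.4 152.3] [544.7 232.8 120. ]
```

>>> {"fn": "drive_tool", "kwargs": {"twist": [[0, 1.5, 0], [0, 1.5, 0], [0, 1.5, 0], [0, 1.5, 0], [0, 1.5, 0], [0, 1.5, 0], [0, 1.5, 0], [0, 1.5, 0], [0, 1.5, 0], [0, 1.5, 0], [0, 0, 0]], "offset": [[0.19, 0, -0.01], [0.19, 0, -0.01], [0.19, 0, -0.01], [0.19, 0, -0.01], [0.19, 0, -0.01], [0.19, 0, -0.01], [0.19, 0, -0.01], [0.19, 0, -0.01], [0.19, 0, -0.01], [0.19, 0, -0.01], [0, 0, 0]], "grip": [1, 1, 1, 1, 1, 1, 1, 1, 1, 1, 1]}}

```text
clock: 8.4
position: [566.3, -27.9, 77.3]
tcp_rot: [-90.2, -0.8, -6.4]
wrist_force: [2.8, 0.6, -3.5]
grip_width: 0.162
```

```bash
python3 - <<'E'
from h import *
s=bot.state();p=s["position"];d=p[:2]-[554.5,-98.7];print(np.hypot(*d),np.degrees(np.arctan2(d[1],d[0])),s["tcp_rot"])
a=optics.grab_frame("scene");b=optics.grab_frame("top")
for c in("scene","top"):
  for t,z in (("lower_bushing",58),("upper_bushing",120),("peg_top",101.5)):lm(c,t,z)
A=cv2.resize(a[155:255,200:330],(520,400),interpolation=cv2.INTER_CUBIC)
B=cv2.resize(b[130:200,270:340],(400,400),interpolation=cv2.INTER_CUBIC)[:,:280]
cv2.imwrite("pics/c3.png",np.hstack([A,B]))
E
```

```text
71.79581368859627 80.57425630757251 [-90.22849623  -0.81880814  -6.3558461 ]
scene upper_bushing 0.86 [183.  258.4] [ 659.2 -135.4  120. ]
scene peg_top 0.59 [218.7 264.4] [568.7 -24.3 101.5]
scene peg_top 0.3 [182.6 259. ] [ 673.5 -159.4  101.5]
top lower_bushing 0.6 [163.5 303.9] [ 663.3 -135.9   58. ]
top upper_bushing 0.88 [161.7 310.8] [ 657.2 -148.1  120. ]
```

View pics/c3.png

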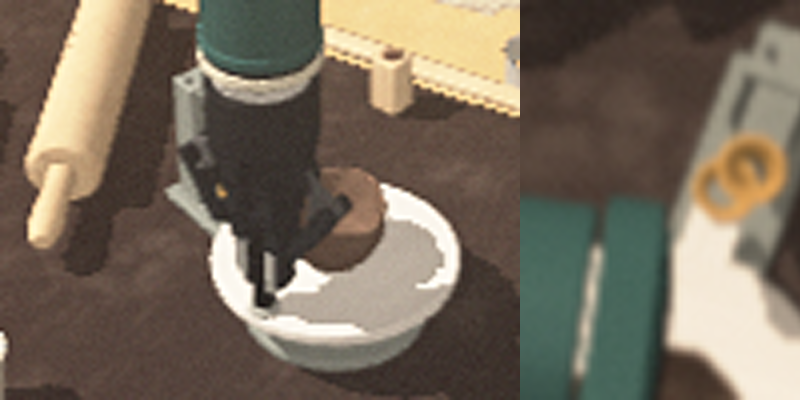

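>>> {"fn": "drive_tool", "kwargs": {"twist": [[0, 1.5, 0], [0, 1.5, 0], [0, 1.5, 0], [0, 0, 0]], "offset": [[0.19, 0, -0.01], [0.19, 0, -0.01], [0.19, 0, -0.01], [0, 0, 0]], "grip": [1, 1, 1, 1]}}

```text
clock: 9.13
position: [571.2, -28.8, 77.3]
tcp_rot: [-90.2, -0.8, -10.9]
wrist_force: [4.5, 0.4, -4.5]
grip_width: 0.165
```

```bash
cat > ring.py <<'E'
from h import *
b=optics.grab_frame("top")
for t,z in (("lower_bushing",58),("upper_bushing",120)):lm("top",t,z)
u=lambda z,q:proj("top",(q[0],q[1],z))
# predicted pixel of lower mouth if directly under upper mouth seen
for d in optics.landmark_of("top","upper_bushing")[:1]:
    q=atz("top",d["pixel"],120);print("expected lower px",u(58,q).round(1),"1mm=",np.round(u(58,q+[0,1,0])-u(58,q),2))
B=cv2.resize(b[140:190,285:335],(600,600),interpolation=cv2.INTER_CUBIC)
cv2.imwrite("pics/c4.png",B)
E
python3 ring.py
```

```text
top lower_bushing 0.62 [165.2 306.4] [ 658.8 -142.2   58. ]
```

View pics/c4.png

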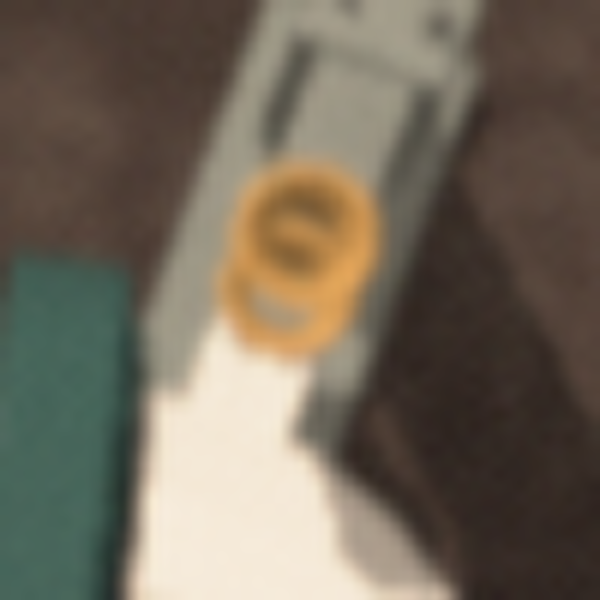

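```bash
python3 - <<'E'
from h import *
up=(159.2-.5,310.7-.5);q=atz("top",up,120);print("upper",q,"exp lower",proj("top",(q[0],q[1],58)),"seen",(163.6,308.6))
l=atz("top",(163.6,308.6),58);print("lower",l)
o=np.array([554.5,-98.7]);a=[np.degrees(np.arctan2(*(v[:2]-o)[::-1])) for v in(q,l)];print(a,[np.hypot(*(v[:2]-o)) for v in(q,l)])
print(bot.state()["position"], np.degrees(np.arctan2(*(bot.state()["position"][:2]-o)[::-1])))
E
```

```text
upper [ 664.51773994 -146.79834052  120.        ] exp lower [162.94023497 308.16623296] seen (163.6, 308.6)
lower [ 662.8061557  -147.86352603   58.        ]
[np.float64(-23.614330045783664), np.float64(-24.41477269948441)] [np.float64(120.07228432380857), np.float64(118.94232070800255)]
[571.17584347 -28.81342343  77.2769526 ] 76.57943317699744
```

>>> {"fn": "drive_tool", "kwargs": {"twist": [[0, 0, 0], [0, 0, 0], [0, 0, 0], [0, 0, 0], [0, 0, 0], [0, 0, 0.4], [0, 0, 0.4], [0, 0, 0], [0, 0, 0], [0, 0, 0], [0, 0, 0], [0, 0, 0]], "offset": [[0, 0, 0], [0, 0, 0], [0, 0, 0], [0, 0, 0], [0, 0, 0], [0, 0, 0], [0, -1, 0], [0, -2, 0], [0, -3, 0], [0, -3, 0], [0, -3, 0], [0, -3, 0]], "grip": [-1, -1, -1, -1, -1, -1, -1, -1, -1, -1, -1, -1]}}

```text
clock: 10.33
position: [561.5, -27.2, 226.0]
tcp_rot: [-90.2, 1.6, -10.8]
wrist_force: [0.8, -0.3, -0.7]
grip_width: 0.998
```

```bash
python3 - <<'E'
from h import *
w=optics.grab_frame("wrist");cv2.imwrite("pics/w5.png",w)
for t,z in (("lower_bushing",58),("upper_bushing",120),("peg_top",101.5)):lm("wrist",t,z)
for n in("top","scene"):
  im=optics.grab_frame(n)
  for t,z in (("lower_bushing",58),("upper_bushing",120),("peg_top",101.5),("index_rod",10),("rod_mid",95)):lm(n,t,z,1)
# red head centroid (mid-height z~164)
for n in("top","scene"):
  im=optics.grab_frame(n).astype(int)
  m=(im[...,2]>150)&(im[...,1]<60)&(im[...,0]<60)
  k,lab,st,ce=cv2.connectedComponentsWithStats(m.astype(np.uint8))
  for i in np.argsort(-st[1:,4])[:2]+1: print(n,st[i],ce[i][::-1],atz(n,ce[i][::-1],164))
plan((540,150,300),10,10)
E
```

```text
wrist peg_top 0.88 [199.3 298.8] [573.4 -25.  101.5]
top lower_bushing 0.81 [164.4 304.3] [ 661.  -136.9   58. ]
top upper_bushing 0.81 [158.7 313.1] [ 664.4 -153.8  120. ]
top peg_top 0.78 [199.9 261.2] [568.9 -26.7 101.5]
top index_rod 0.43 [197.3 157.6] [588.4 248.5  10. ]
top rod_mid 0.67 [225.4 152. ] [512.1 240.5  95. ]
scene lower_bushing 0.61 [197.1 259.9] [ 664.4 -147.5   58. ]
scene upper_bushing 0.78 [183.8 255.9] [ 663.4 -128.3  120. ]
scene peg_top 0.85 [216.3 264.1] [574.9 -32.6 101.5]
scene index_rod 0.87 [304.5 203.9] [581.1 243.   10. ]
scene rod_mid 0.74 [283.3 197.6] [581.8 251.4  95. ]
top [478 252  14  10  40] [256.35 484.8 ] [ 424.74230553 -536.8508904   164.        ]
top [133 188  10  10  36] [193.63888889 138.25      ] [583.39619985 252.77617921 164.        ]
scene [188 255   9   8  24] [260.08333333 192.70833333] [589.67260617 246.512436   164.        ]
scene [189 266   9   4  21] [267.71428571 192.42857143] [574.75368539 265.95215587 164.        ]
from [562.1 -27.3 224.6] [-90.21   1.56 -10.79] twist y/row -2.08 step mm 19.4
[[-0.55, -0.75, 1.7], [-0.49, -0.75, 1.72], [-0.42, -0.75, 1.74], [-0.36, -0.75, 1.75], [-0.3, -0.75, 1.76], [-0.23, -0.75, 1.77], [-0.17, -0.75, 1.78], [-0.1, -0.75, 1.78], [-0.04, -0.75, 1.79], [0.03, -0.75, 1.79]]
```

>>> {"fn": "drive_tool", "kwargs": {"twist": [[0.1, -1.1, -0.7], [0, -1.1, -0.7], [0, -1.1, 0], [0, -1.1, 0], [0, -1.1, 0], [0, -1.1, 0], [0, -1.1, 0], [0, -1.1, 0], [0, -1.1, 0], [0, -1, 0], [0, 0, 0]], "offset": [[-0.2, -0.5, 2.6], [-0.2, -0.5, 2.6], [-0.1, -0.5, 2.6], [0, -0.5, 2.6], [0.1, -0.5, 2.6], [0.1, 0, 2.6], [0.2, 0, 2.6], [0.2, 0, 2.6], [0.3, 0, 2.6], [0.3, 0, 2.0], [0, 0, 0]], "grip": [-1, -1, -1, -1, -1, -1, -1, -1, -1, -1, -1]}}

```text
clock: 12.15
position: [597.5, 235.5, 251.1]
tcp_rot: [-90.0, -0.1, 0.4]
wrist_force: [0.9, -0.3, -0.2]
grip_width: 0.998
```

```bash
cat > rod.py <<'E'
from h import *
import sys
s=bot.state();print(np.round(s["position"],1),np.round(s["tcp_rot"],2))
w=optics.grab_frame("wrist");cv2.imwrite(sys.argv[1],w)
for t,z in (("rod_mid",95),("index_rod",10),("short_rod",10)):lm("wrist",t,z)
im=w.astype(int);m=(im[...,2]>110)&(im[...,1]<70)&(im[...,0]<70)
k,lab,st,ce=cv2.connectedComponentsWithStats(m.astype(np.uint8))
i=np.argmax(st[1:,4])+1;print(st[i],ce[i][::-1],"head@164",atz("wrist",ce[i][::-1],164))
E
python3 rod.py pics/w6.png
```

```text
[597.5 235.5 251.1] [-9.001e+01 -6.000e-02  3.700e-01]
wrist rod_mid 0.65 [181.7 270.2] [585.1 246.1  95. ]
wrist index_rod 0.68 [170.1 268.2] [579.5 243.8  10. ]
wrist short_rod 0.87 [154.3 210.8] [512.8 261.5  10. ]
wrist short_rod 0.35 [269.5 377.1] [718.1 116.   10. ]
[248 199   6  11  21] [204.0952381  250.04761905] head@164 [572.82503724 240.2123163  164.        ]
```

View pics/w6.png

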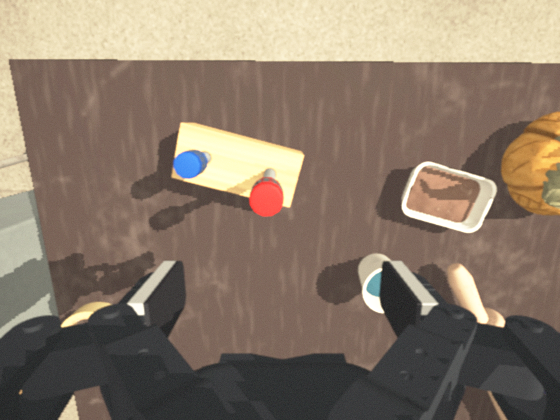

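```bash
python3 - <<'E'
from h import *
print(atz("wrist",(199,267),180),atz("wrist",(196,267),168))
im=cv2.imread("pics/w6.png").astype(int);print(im[195,266],im[180,266])
m=(im[...,2]>90)&(im[...,1]<im[...,2]*.4)&(im[...,0]<im[...,2]*.4)
m[:160]=0;m[225:]=0;m[:,:235]=0;m[:,300:]=0
r,c=np.nonzero(m);print(r.min(),r.max(),c.min(),c.max(),r.mean(),c.mean())
plan((583,248,200),0,5)
E
```

```text
[585.9229058 247.7562857 180.       ] [585.36807214 247.14951466 168.        ]
[ 81  92 255] [114 122 144]
182 215 249 281 199.13761467889907 265.2557339449541
from [596.9 230.7 251. ] [-9.017e+01  2.000e-02  1.400e-01] twist y/row 0.03 step mm 11.1
[[-0.28, 1.02, 0.35], [-0.28, 1.02, 0.35], [-0.28, 1.02, 0.35], [-0.28, 1.02, 0.35], [-0.28, 1.02, 0.35]]
```

>>> {"fn": "drive_tool", "kwargs": {"twist": [[0.1, 0, 0], [0, 0, 0], [0, 0, 0], [0, 0, 0], [0, 0, 0], [0, 0, 0]], "offset": [[-0.4, 0.5, 0.57], [-0.4, 0.5, 0.57], [-0.4, 1, 0.57], [0, 1, 0], [0, 1, 0], [0, 0, 0]], "grip": [-1, -1, -1, -1, -1, -1]}}

```text
clock: 12.85
position: [582.5, 244.9, 206.9]
tcp_rot: [-90.1, 0.1, -0.2]
wrist_force: [-0.6, -1.6, -0.6]
grip_width: 1.001
```

```bash
python3 rod.py pics/w7.png; python3 - <<'E'
from h import *
im=cv2.imread("pics/w7.png").astype(int)
m=((im[...,2]>90)&(im[...,1]<im[...,2]*.4)&(im[...,0]<im[...,2]*.4)).astype(np.uint8)
m=cv2.morphologyEx(m,cv2.MORPH_CLOSE,np.ones((5,5)))
k,lab,st,ce=cv2.connectedComponentsWithStats(m);i=np.argmax(st[1:,4])+1
c=ce[i][::-1];print(st[i],c,atz("wrist",c,172))
plan((585,248,145),0,6)
E
```

```text
[582.5 244.9 206.9] [-9.013e+01  9.000e-02 -2.000e-01]
wrist rod_mid 0.82 [200.5 289.7] [589.2 251.1  95. ]
wrist index_rod 0.58 [184.3 283.6] [585.6 248.9  10. ]
wrist short_rod 0.56 [168.8 216.3] [515.5 265.8  10. ]
[268 212  29  19  98] [217.93877551 279.3877551 ] head@164 [582.63984864 256.61792424 164.        ]
[ 269  209   42   45 1403] [232.15466857 289.28153956] [588.42798298 250.28397738 172.        ]
from [584.8 245.4 210.1] [-90.05  -0.19  -0.21] twist y/row -0.03 step mm 10.9
[[0.0, 1.08, 0.04], [0.0, 1.08, 0.04], [0.0, 1.08, 0.04], [0.0, 1.08, 0.04], [0.0, 1.08, 0.04], [0.0, 1.08, 0.04]]
```

>>> {"fn": "drive_tool", "kwargs": {"twist": [[0, 0, 0.2], [0, 0, 0], [0, 0, 0], [0, 0, 0], [0, 0, 0], [0, 0, 0], [0, 0, 0], [0, 0, 0]], "offset": [[0.1, 1, 0.2], [0.1, 1, 0.2], [0, 1, 0], [0, 1, 0], [0, 1, 0], [0, 1, 0], [0, 0, 0], [0, 0, 0]], "grip": [-1, -1, -1, -1, -1, -1, -1, -1]}}

```text
clock: 13.72
position: [588.2, 249.7, 143.8]
tcp_rot: [-90.0, -0.1, -0.2]
wrist_force: [0.4, -0.1, 0.7]
grip_width: 1.001
```

```bash
python3 - <<'E'
from h import *
s=bot.state();print(np.round(s["position"],1),np.round(s["tcp_rot"],2),s["wrist_force"])
for i in range(1):
  im=optics.grab_frame("wrist");cv2.imwrite("pics/w8.png",im)
im=im.astype(int);m=((im[...,2]>90)&(im[...,1]<im[...,2]*.4)&(im[...,0]<im[...,2]*.4)).astype(np.uint8)
m=cv2.morphologyEx(m,cv2.MORPH_CLOSE,np.ones((5,5)))
k,lab,st,ce=cv2.connectedComponentsWithStats(m);i=np.argmax(st[1:,4])+1
c=ce[i][::-1];print(st[i],c,atz("wrist",c,172)); print(proj("wrist",bot.state()["position"]+[0,0,19]))
s=bot.state();print(np.round(s["position"],1),np.round(s["tcp_rot"],2))
E
```

```text
[588.2 249.7 143.8] [-9.003e+01 -5.000e-02 -2.300e-01] [ 0.42778187 -0.08485866  0.72885543]
[ 247  248   62   82 3929] [289.80173072 277.4431153 ] [585.45543537 253.52999218 172.        ]
[287.29720871 283.63870479]
[587.9 249.6 143.7] [-9.004e+01 -1.000e-02 -2.300e-01]
```

View pics/w8.png

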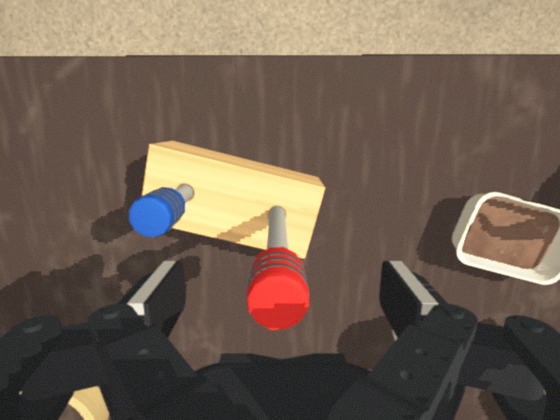

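>>> {"fn": "drive_tool", "kwargs": {"twist": [[0, 0, 0], [0, 0, 0], [0, 0, 0], [0, 0, 0], [0, 0, 0], [0, 0, 0], [0, 0, 0], [0, 0, 0], [0, 0, 0], [0, 0, 0], [0, 0, 0]], "offset": [[-0.2, 0, 0.15], [0, 0, 0], [0, 0, 0], [0, 0, 0], [0, 0, 0], [0, 0, 0], [0, 0, 0], [0, 0, 0], [0, 0, 0], [0, 0, 0], [0, 0, 0]], "grip": [-1, -1, 1, 1, 1, 1, 1, 1, 1, 1, 1]}}

```text
clock: 14.68
position: [586.1, 251.7, 146.7]
tcp_rot: [-90.0, -0.2, -0.2]
wrist_force: [-1.3, 0.1, 1.2]
grip_width: 0.261
```

```bash
python3 - <<'E'
from h import *
s=bot.state();print(np.round(s["position"],1),np.round(s["tcp_rot"],2),s["wrist_force"],s["ft_torque"],s["grip_width"])
E
```

```text
[586.1 251.7 146.7] [-89.97  -0.16  -0.23] [-1.33489029  0.12123596  1.18926904] [ 0.01606681  0.15259036 -0.0372275 ] 0.2614185152638184
```

>>> {"fn": "drive_tool", "kwargs": {"twist": [[0, 0, 0.1], [0, 0, 0], [0, 0, 0], [0, 0, 0], [0, 0, 0], [0, 0, 0], [0, 0, 0], [0, 0, 0], [0, 0, 0], [0, 0, 0]], "offset": [[0, -1, 0], [0, -1.3, 0], [0, -1.3, 0], [0, -1.5, 0], [0, -2, 0], [0, -2, 0], [0, -2, 0], [0, -2, 0], [0, -2, 0], [0, 0, 0]], "grip": [1, 1, 1, 1, 1, 1, 1, 1, 1, 1]}}

```text
clock: 15.52
position: [587.3, 251.2, 306.6]
tcp_rot: [-90.0, -0.1, -0.3]
wrist_force: [1.9, 0.1, -0.4]
grip_width: 0.261
```

```bash
python3 - <<'E'
from h import *
s=bot.state();print(np.round(s["position"],1),np.round(s["tcp_rot"],2),s["wrist_force"],s["ft_torque"],s["grip_width"])
plan((663,-120,295),0,18)
E
```

```text
[587.3 251.2 306.6] [-90.    -0.12  -0.25] [ 1.85944825  0.1088086  -0.43512733] [-0.01161186 -0.08337446  0.03170293] 0.2606403770805341
from [587.3 251.2 306.6] [-90.    -0.12  -0.25] twist y/row -0.01 step mm 21.1
[[0.43, 0.06, -2.06], [0.43, 0.06, -2.06], [0.43, 0.06, -2.06], [0.43, 0.06, -2.06], [0.43, 0.06, -2.06], [0.43, 0.06, -2.06], [0.43, 0.06, -2.06], [0.43, 0.06, -2.06], [0.43, 0.06, -2.06], [0.43, 0.06, -2.06], [0.42, 0.06, -2.06], [0.42, 0.06, -2.06], [0.42, 0.06, -2.06], [0.42, 0.06, -2.06], [0.42, 0.06, -2.06], [0.42, 0.06, -2.06], [0.42, 0.06, -2.06], [0.42, 0.06, -2.06]]
```

>>> {"fn": "drive_tool", "kwargs": {"twist": [[0, 0, 0], [0, 0, 0], [0, 0, 0], [0, 0, 0], [0, 0, 0], [0, 0, 0], [0, 0, 0], [0, 0, 0], [0, 0, 0], [0, 0, 0], [0, 0, 0], [0, 0, 0]], "offset": [[0.5, 0, -1.5], [0.5, 0, -3.2], [0.6, 0, -3.4], [0.6, 0, -3.4], [0.6, 0, -3.4], [0.6, 0, -3.4], [0.6, 0, -3.4], [0.6, 0, -3.4], [0.6, 0, -3.2], [0.6, 0, -3], [0.5, 0, -2.5], [0.4, 0, -1.5]], "grip": [1, 1, 1, 1, 1, 1, 1, 1, 1, 1, 1, 1]}}

```text
clock: 16.52
position: [650.4, -121.8, 292.9]
tcp_rot: [-90.0, 0.6, 0.1]
wrist_force: [1.2, 0.0, -2.0]
grip_width: 0.264
```

>>> {"fn": "drive_tool", "kwargs": {"twist": [[0, 0, 0], [0, 0, 0], [0, 0, 0]], "offset": [[0, 0, 0], [0, 0, 0], [0, 0, 0]], "grip": [1, 1, 1]}}

```text
clock: 16.77
position: [649.3, -126.5, 289.1]
tcp_rot: [-90.0, 0.9, -0.2]
wrist_force: [-0.4, 0.3, -1.1]
grip_width: 0.266
```

```bash
python3 - <<'E'
from h import *
s=bot.state();print(np.round(s["position"],1),np.round(s["tcp_rot"],2),s["wrist_force"],s["grip_width"])
for c in("wrist","scene","top"):
  im=optics.grab_frame(c);cv2.imwrite(f"pics/{c}9.png",im)
  p=s["position"];tip=p[2]-137
  for t,z in (("index_rod",tip),("rod_mid",tip+85),("upper_bushing",120),("lower_bushing",58)):lm(c,t,z,1)
  print(c,"nominal tip px",proj(c,(p[0],p[1],tip)))
plan((664,-147,295),0,4)
E
```

```text
[ 649.3 -126.5  289.1] [-89.97   0.92  -0.22] [-0.35561949  0.27116817 -1.05162544] 0.2656089078545001
wrist index_rod 0.84 [203.5 280.3] [ 644.8 -127.4  152.1]
wrist rod_mid 0.83 [234.4 279.3] [ 646.3 -126.8  237.1]
wrist upper_bushing 0.77 [211.7 302.7] [ 666.9 -143.6  120. ]
wrist nominal tip px [202.33970679 284.66540216]
scene index_rod 0.54 [175.5 262.2] [ 644.5 -135.   152.1]
scene rod_mid 0.63 [150.8 259.7] [ 646.4 -130.2  237.1]
scene upper_bushing 0.96 [183.3 257.2] [ 661.5 -132.3  120. ]
scene lower_bushing 0.85 [197.9 257.3] [ 669.1 -140.2   58. ]
scene nominal tip px [176.46125823 259.20672822]
top rod_mid 0.36 [165.6 307.3] [ 629.4 -130.   237.1]
top upper_bushing 0.56 [161.1 311.8] [ 658.6 -150.5  120. ]
top lower_bushing 0.61 [163.5 308.2] [ 663.1 -146.9   58. ]
top nominal tip px [162.91765046 302.82127312]
from [ 649.8 -126.8  290. ] [-90.01   0.83  -0.2 ] twist y/row -0.05 step mm 6.3
[[0.36, -0.12, -0.5], [0.36, -0.12, -0.5], [0.35, -0.12, -0.51], [0.35, -0.12, -0.51]]
```

View pics/wrist9.png

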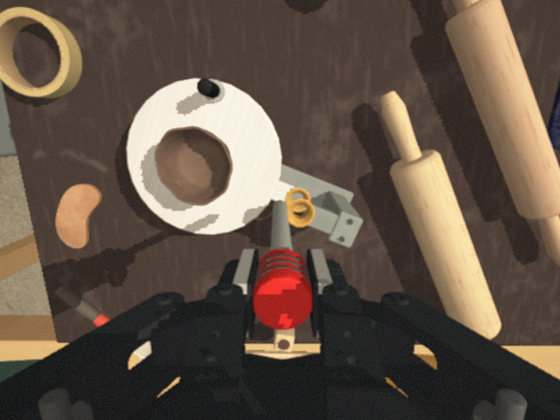

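>>> {"fn": "drive_tool", "kwargs": {"twist": [[0, 0, -0.8], [0, 0, 0], [0, 0, 0], [0, 0, 0], [0, 0, 0], [0, 0, 0]], "offset": [[0.4, 0, -0.5], [0.4, 0.4, -0.5], [0.4, 0.6, -0.5], [0.3, 0.6, -0.3], [0, 0.3, 0], [0, 0, 0]], "grip": [1, 1, 1, 1, 1, 1]}}

```text
clock: 18.02
position: [666.6, -147.8, 268.6]
tcp_rot: [-90.0, -0.1, -0.3]
wrist_force: [-0.5, 0.3, -1.2]
grip_width: 0.26
```

```bash
python3 - <<'E'
from h import *
s=bot.state();print(np.round(s["position"],1),np.round(s["tcp_rot"],2),s["wrist_force"],s["grip_width"])
p=s["position"];tip=p[2]-137
ims={}
for c in("wrist","scene"):
  im=optics.grab_frame(c);ims[c]=im
  for t,z in (("index_rod",tip),("rod_mid",tip+85),("upper_bushing",120),("lower_bushing",58)):lm(c,t,z,1)
  print(c,"nominal tip px",proj(c,(p[0],p[1],tip)))
A=cv2.resize(ims["wrist"][150:250,230:330],(500,500),interpolation=cv2.INTER_CUBIC)
B=cv2.resize(ims["scene"][130:230,230:290],(300,500),interpolation=cv2.INTER_CUBIC)
cv2.imwrite("pics/c10.png",np.hstack([A,B]))
E
```

```text
[ 666.6 -147.8  268.6] [-9.003e+01 -7.000e-02 -2.600e-01] [-0.49840246  0.33598092 -1.22993544] 0.2604639391062266
wrist index_rod 0.62 [206.2 280.2] [ 664.4 -152.2  131.6]
wrist rod_mid 0.63 [236.6 283.3] [ 666.9 -150.6  216.6]
wrist upper_bushing 0.56 [193.6 283.7] [ 668.1 -143.3  120. ]
wrist lower_bushing 0.74 [181.4 278.6] [ 663.1 -142.7   58. ]
wrist nominal tip px [201.2768451  281.96476134]
scene index_rod 0.5 [174.9 260.6] [ 666.8 -159.9  131.6]
scene rod_mid 0.67 [152.1 256.8] [ 668.4 -147.8  216.6]
scene upper_bushing 0.62 [182.6 260.7] [ 654.5 -140.5  120. ]
scene lower_bushing 0.86 [200.  262.1] [ 650.8 -138.7   58. ]
scene nominal tip px [176.948204   258.45206344]
```

View pics/c10.png

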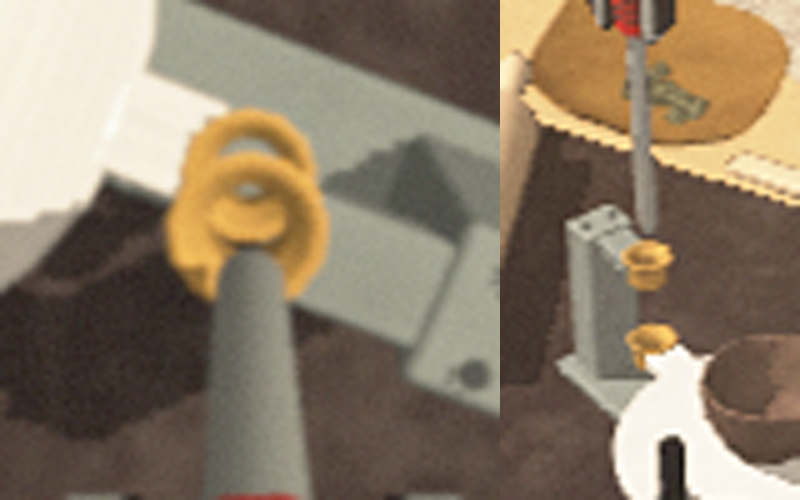

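```bash
python3 - <<'E'
from h import *
s=bot.state();print(np.round(s["position"],1))
T=131.6
for c,tp,mp,lp in(("wrist",(201.4,280.8),(194.7,279.3),(180+.5,279)),("scene",(176.,259.4),(180.2,259.3),None)):
  print(c,"tip",atz(c,tp,T).round(1),"mouth",atz(c,mp,120).round(1), "d", (atz(c,mp,120)-atz(c,tp,T)).round(1))
# stereo tip & mouth
def tri(a,b):
  (c1,d1),(c2,d2)=a,b;A=np.c_[d1,-d2];t=np.linalg.lstsq(A,c2-c1,rcond=None)[0];return ((c1+d1*t[0])+(c2+d2*t[1]))/2
print("tri tip",tri(ray("wrist",(201.4,280.8)),ray("scene",(176,259.4))),"mouth",tri(ray("wrist",(194.7,279.3)),ray("scene",(180.2,259.3))))
E
```

```text
[ 667.  -147.4  270.5]
wrist tip [ 665.6 -148.   131.6] mouth [ 664.2 -144.4  120. ] d [ -1.4   3.6 -11.6]
scene tip [ 666.8 -153.3  131.6] mouth [ 664.7 -148.7  120. ] d [ -2.1   4.6 -11.6]
tri tip [ 664.65554279 -147.95695909  135.17418989] mouth [ 663.32682497 -144.61967028  122.63111587]
```

>>> {"fn": "drive_tool", "kwargs": {"twist": [[0, 0, 0], [0, 0, 0], [0, 0, 0], [0, 0, 0], [0, 0, 0]], "offset": [[-0.15, 0, 0.35], [0, 0.4, 0], [0, 0.6, 0], [0, 0, 0], [0, 0, 0]], "grip": [1, 1, 1, 1, 1]}}

```text
clock: 18.93
position: [665.4, -143.0, 259.9]
tcp_rot: [-90.1, -0.3, -0.2]
wrist_force: [-0.0, 0.8, -1.3]
grip_width: 0.264
```

```bash
python3 - <<'E'
from h import *
s=bot.state();print(np.round(s["position"],1),np.round(s["tcp_rot"],2),s["wrist_force"],s["grip_width"])
print("lower",atz("wrist",(183.3,279.3),58))
ims={}
for c in("wrist","scene"):ims[c]=optics.grab_frame(c)
A=cv2.resize(ims["wrist"][150:250,230:330],(500,500),interpolation=cv2.INTER_CUBIC)
B=cv2.resize(ims["scene"][130:230,230:290],(300,500),interpolation=cv2.INTER_CUBIC)
cv2.imwrite("pics/c11.png",np.hstack([A,B]))
E
```

```text
[ 665.4 -143.   259.9] [-90.08  -0.25  -0.19] [-0.04041902  0.81198554 -1.32993168] 0.2640572767213223
lower [ 662.41303729 -138.77633777   58.        ]
```

View pics/c11.png

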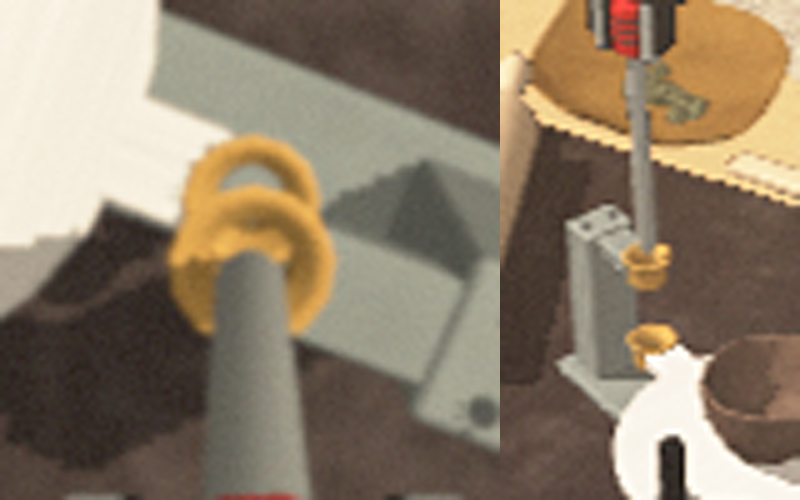

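>>> {"fn": "drive_tool", "kwargs": {"twist": [[0.1, 0, 0.2], [0, 0, 0], [0, 0, 0], [0, 0, 0], [0, 0, 0], [0, 0, 0]], "offset": [[0, 0.3, -0.05], [0, 0.3, 0], [0, 0.3, 0], [0, 0.3, 0], [0, 0.2, 0], [0, 0, 0]], "grip": [1, 1, 1, 1, 1, 1]}}

```text
clock: 19.53
position: [665.5, -144.0, 244.4]
tcp_rot: [-90.0, -0.0, -0.2]
wrist_force: [-0.2, -0.3, -0.9]
grip_width: 0.262
```

>>> {"fn": "drive_tool", "kwargs": {"twist": [[0, 0, 0], [0, 0, 0], [0, 0, 0], [0, 0, 0], [0, 0, 0], [0, 0, 0]], "offset": [[0, 0.4, 0], [0, 0.4, 0], [0, 0.4, 0], [0, 0.4, 0], [0, 0.4, 0], [0, 0, 0]], "grip": [1, 1, 1, 1, 1, 1]}}

```text
clock: 20.03
position: [665.4, -143.9, 222.0]
tcp_rot: [-90.0, -0.0, -0.2]
wrist_force: [-0.6, -0.2, -1.6]
grip_width: 0.264
```

```bash
python3 - <<'E'
from h import *
s=bot.state();print(np.round(s["position"],1),np.round(s["tcp_rot"],2),s["wrist_force"],s["ft_torque"],s["grip_width"])
p=s["position"]
for c in("scene","top"):
  optics.grab_frame(c)
  for t,z in (("index_rod",p[2]-137),("rod_mid",p[2]-52),("upper_bushing",120),("lower_bushing",58)):lm(c,t,z,1)
E
```

```text
[ 665.4 -143.9  222. ] [-8.997e+01 -1.000e-02 -2.100e-01] [-0.55780752 -0.19183262 -1.56471774] [0.00329144 0.02875409 0.00831035] 0.2644010493629005
scene index_rod 0.67 [189.6 261.8] [ 659.6 -152.4   85. ]
scene rod_mid 0.16 [217.  264.2] [527.   38.7 170. ]
scene upper_bushing 0.89 [183.7 257.5] [ 659.6 -131.1  120. ]
scene lower_bushing 0.65 [198.3 258.7] [ 664.3 -140.7   58. ]
top rod_mid 0.71 [207.4 293.5] [ 544.7 -101.7  170. ]
top upper_bushing 0.6 [158.1 313.5] [ 665.8 -154.8  120. ]
top lower_bushing 0.71 [164.8 306.7] [ 659.8 -143.    58. ]
```

>>> {"fn": "drive_tool", "kwargs": {"twist": [[0, 0, 0], [0, 0, 0], [0, 0, 0], [0, 0, 0], [0, 0, 0], [0, 0, 0], [0, 0, 0], [0, 0, 0]], "offset": [[0, 0.4, 0], [0, 0.4, 0], [0, 0.4, 0], [0, 0.4, 0], [0, 0.4, 0], [0, 0.4, 0], [0, 0.4, 0], [0, 0, 0]], "grip": [1, 1, 1, 1, 1, 1, 1, 1]}}

```text
clock: 21.2
position: [665.8, -144.0, 192.0]
tcp_rot: [-90.0, -0.1, -0.2]
wrist_force: [0.2, 0.1, -2.0]
grip_width: 0.265
```

>>> {"fn": "drive_tool", "kwargs": {"twist": [[0, 0, 0.1], [0, 0, 0], [0, 0, 0], [0, 0, 0], [0, 0, 0], [0, 0, 0]], "offset": [[0, 0.3, 0], [0, 0.3, 0], [0, 0.3, 0], [0, 0.3, 0], [0, 0.2, 0], [0, 0, 0]], "grip": [1, 1, 1, 1, 1, 1]}}

```text
clock: 21.7
position: [665.9, -144.1, 176.3]
tcp_rot: [-90.0, 0.0, -0.2]
wrist_force: [0.3, -0.2, -1.8]
grip_width: 0.264
```

>>> {"fn": "drive_tool", "kwargs": {"twist": [[0, 0, 0], [0, 0, 0], [0, 0, 0], [0, 0, 0], [0, 0, 0], [0, 0, 0], [0, 0, 0]], "offset": [[0, 0.3, 0], [0, 0.3, 0], [0, 0.3, 0], [0, 0.3, 0], [0, 0, 0], [0, 0, 0], [0, 0, 0]], "grip": [1, 1, 1, 1, 1, 1, 1]}}

```text
clock: 22.28
position: [666.0, -144.1, 163.1]
tcp_rot: [-90.0, 0.0, -0.2]
wrist_force: [-0.1, -0.2, -1.2]
grip_width: 0.262
```

```bash
python3 - <<'E'
from h import *
s=bot.state();print(np.round(s["position"],1),np.round(s["tcp_rot"],2),s["wrist_force"],s["ft_torque"],s["grip_width"])
ims={c:optics.grab_frame(c) for c in("wrist","scene","top")}
f=lambda a,w:cv2.resize(a,w,interpolation=cv2.INTER_CUBIC)
p=s["position"]
print("expected tip/mouth/lower px scene",[proj("scene",(p[0],p[1],z)).round(1) for z in(p[2]-137,120,58,40)])
print("scene peg",end=" ");
for c in("scene","wrist"):
  optics.grab_frame(c);lm(c,"peg_top",101.5);lm(c,"lower_bushing",58)
cv2.imwrite("pics/c12.png",np.hstack([f(ims["wrist"][100:220,210:330],(400,400)),f(ims["scene"][140:220,225:305],(400,400))]))
s=bot.state();print(np.round(s["position"],1),s["joint_velocities"].round(2))
E
```

```text
[ 666.  -144.1  163.1] [-9.0e+01  2.0e-02 -2.1e-01] [-0.09660678 -0.22739422 -1.24937278] [0.03141664 0.02547401 0.03596997] 0.2622670744001287
expected tip/mouth/lower px scene [array([205.8, 259.2]), array([180.8, 258.1]), array([197.5, 258.8]), array([202.2, 259.1])]
scene peg scene peg_top 0.84 [216.9 265.5] [570.2 -32.4 101.5]
scene lower_bushing 0.77 [199.9 258.8] [ 659.7 -134.1   58. ]
scene lower_bushing 0.65 [185.1 257.7] [ 704.1 -196.5   58. ]
wrist peg_top 0.94 [ 22.5 117.4] [573.3 -22.9 101.5]
wrist lower_bushing 0.78 [215.2 277.7] [ 661.9 -147.8   58. ]
[ 666.1 -144.2  163.3] [-0.01  0.14  0.06  0.09 -0.1  -0.03]
```

View pics/c12.png

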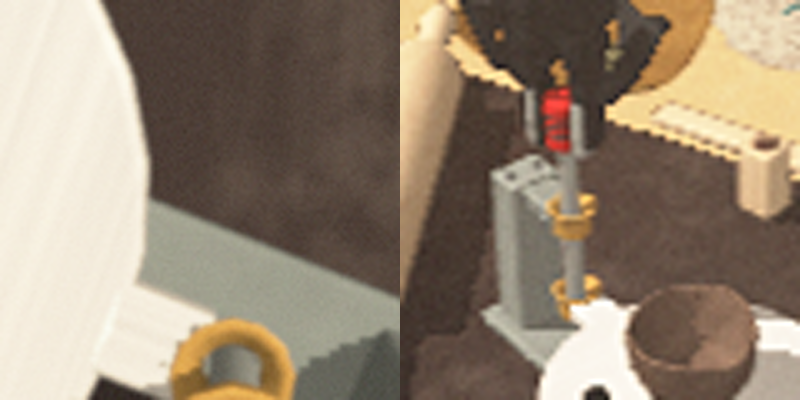

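```bash
python3 -c "
from plant import bot
print(bot.close_job())"
```

```text
the job is handed in; nothing more can be done
None
```

The rod is threaded through both bushings and held upright and still, and I have handed the job in (about 22.5 s on the clock, of 56 s allowed).

- **Wheel:** I gripped the black peg and turned the wheel about 37–38° clockwise. In the top picture the two bushings then lined up to within about 1° (roughly 2 mm).
- **Rod:** I took the red-headed rod by its head out of the rack and lowered it through the bracket's bushing and on through the wheel's. The wrist force stayed at 2 N or less all the way down.
- **Last checks:**
  - The scene picture shows the shaft passing through both bushings, and the wrist picture shows it inside the lower one.
  - The tip is at about z 26 mm, worked out from the gripper height. That is about 14 mm below the wheel's bushing and 16 mm above the base plate. No camera saw the tip itself.
  - Tool tilt is under 0.1°, and the arm was still.
- **Disagreements:** The networks' bushing positions scattered by up to about 15 mm between cameras. I relied on the rings as they appeared in the pictures and on the contact-free insertion instead.
- **Other things:** I did not touch the bystanders or the blue rod, but I did not check their positions again at the end.

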